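# White calibration of a colour meter: key sequence, then hold the flap at its balance point

### The arm

A 6-joint arm with a two-finger parallel gripper is mounted at the origin on the work surface. World frame = base frame: x ahead of the robot, y to its left, z up, the work surface at z = 0. Lengths are in m, angles in rad, forces in N, time in s.
With the tool pointing down it reaches from about 0.325 to 0.9 m from the base axis. Payload 3.5 kg.
Tool frame: the origin (TCP) lies on the centre line of the jaws, within the pads' length; the fingertips stand 22 mm ahead of it and the grasp point (between the pads) lies 3 mm ahead of it; z points along the fingers, y is the line along which they close (so a half turn about z gives the same grasp; the last joint's range is limited). The gripper opens to 85 mm and grips with 20 to 120 N. Pads are 22 mm wide; open, the fingers measure 114 mm over their backs; the gripper's body (76 mm by 85 mm) begins 54 mm behind the grasp point. The pads swing forward as they close: fully open they stand 13 mm farther back than shut.
Start: joints at [-1.419, 0.276, -0.026, 1.268, 0, 1.467], TCP at [0.158, -0.605, 0.253] pointing down, gripper open.
Joint ranges: [-3.12, 3.12], [-0.85, 1.88], [-1.08, 1.24], [-1.95, 2.15], [-1.57, 1.53], [-3.14, 3.14]. Speed limits (rad/s): [2.57, 2.57, 3.14, 3.14, 3.14, 3.14].

### API

Orientations are given as a unit quaternion [x, y, z, w].
In Python, from station import arm gives the robot as it stands.
- The arm moves only by the shell command python3 -m handwheel 'ROWS'. ROWS is a JSON object of lists of equal length, an entry for each row: "slide": the shift along the tool's x, y, z in cm, a list of three; "rotation": the turn, a rotation vector about the tool's x, y, z in degrees, a list of three; "claw": the gripper's target within -1 to 1 (fully open at 1, half-way at 0, shut at -1). In form: {"slide": [[x, y, z], ...], "rotation": [[rx, ry, rz], ...], "claw": [claw, ...]}. A call has exactly 10 rows; each row is the pose to reach, as a shift and turn from the pose commanded when the call began, along the tool's axes at that moment; what a row does not reach only later rows make up. A row lasts 1/8 s, in which the tool goes at most 62.5 mm and 10.7 degrees, less where a joint would pass 70% of its speed; a pose out of reach is approached as far as the arm can. A call with a gripper value outside its range is refused whole. The fingers move at their own pace and stop on an object; the grip force is fixed at half the most. Time passes only in rows, so rows that repeat a pose let the fingers close, or fill a call up. It gives the time, the measured TCP pose, the force, the opening and the grip force at its end, in the units of the state.
- arm.get_state(): the state, without advancing time (a new reading comes with each control period).
- arm.snapshot(name): name is "side" or "top" or "wrist"; returns a dict with "pixels" (384x512x3 uint8, blue, green, red), "intrinsics" (3x3 intrinsics, pixels), "k1" (the pictures are not rectified: a ray, as slopes to the right and down, at radius r is drawn at 1 + k1 r^2 times it, then the intrinsics apply), "position" and "rotation" of the camera in the world; the wrist camera has in their place "T_tool_cam" (4x4, takes a point from camera to tool coordinates, whose origin is the TCP and whose axes are the flange's). Camera axes: x right, y up, looking along -z (the intrinsics and any distortion apply to the point x, -y, -z); pixel columns grow to the right and rows downward; lengths in m; the calibration is good to about 2 mm. A picture is of the moment at which its call begins: read the wrist's pose just before it. There is no depth.
- arm.job_done(): hands the job in; it is judged then, once.
The state is a dict: "t": time; "joints": joint angles; "qd": joint speeds; "tau": joint torques, N m; "position": TCP position; "orientation": TCP orientation; "contact_force": force on the tool from outside, world axes, zero at the start; "wrist_torque": the same for the moment, N m; "opening": finger opening in m; "grasp_force": force on a finger pad.
Only numpy, scipy, OpenCV 4.12 (cv2) and the standard library are available. Lean on these libraries where they do the work, as an engineer would, in place of code of your own. Each camera call takes 0.05 s, during which the arm holds its last target. There are 200 camera calls.

### The job

Start the colour meter's white calibration: with its flap still shut, press on the control pad the square key, then the long bar key, then the large round key, one at a time and each fully down, and leave the small round key alone. Then grip the flap by its tab, swing it gently up to its balance point, where it stands straight up with its white tile facing the sensor, never letting it fall either way, and finish while still gripping it there, motionless. Leave everything else on the bench where it is.

Things in the scene. Friction and masses are not known exactly. Their poses are not given: they have to be found in the camera images.
- meter: benchtop colour meter left or right on the bench, fixed: white box 200 mm deep (x), 160 wide (y), 90 high. Origin on the bench, on its centre line, 40 mm behind its front face; x points from the front (robot's side) to the back, y to its left, z up. A grey flap lies on top; a black sensor turret (22 x 24 mm, 22 high) stands on the top's front left corner, 66 mm to +y.
- flap_hinge (a point): centre of the flap's hinge axis, 70 mm behind the meter's origin, 96 mm above the bench. The axis runs along the meter's y.
- flap_tab (a point): place to grip the flap: on its tab, 145 mm from the hinge axis. The panel is 100 mm wide, 8 thick, its free edge 110 mm from the hinge; from mid-edge a tab 22 mm wide (along the hinge), 10 thick, goes on in plane to 170 mm from the hinge. Shut it is level, 96 mm above the bench, the tab jutting past the front face, free beneath; pinched across its 22 mm from above it can turn between the fingers.
- flap (a joint): angle of the flap, rad: 0 shut and level; 1.571 straight up, its balance point (centre of mass over the hinge); 2.5 stop, fallen over backwards. 0.15 to 0.31 kg, centre of mass about 70 mm from the hinge, hardly any friction: left alone it falls shut below 1.571 and backwards above it.
- pad: flat grey control pad fixed to the bench on the other side from the meter, 85 mm (x) by 205 mm (y), 28 mm high; origin at the centre of its underside, y along its long side. Four white keys on black square bezels (40 mm, 6 mm high) stand in one row along its y, 46 mm apart, in an order that varies.
- key_square_top (a point): centre of the top of the square key, 22 x 22 mm; its top is 44 mm above the bench when up
- key_square (a joint): travel of that key, m: 0 up, 0.006 fully down (it springs back up). About 1.4 N starts it, about 4.5 N takes it fully down.
- key_bar_top (a point): centre of the top of the long bar key, 12 x 36 mm, its length along the pad's long side; its top is 44 mm above the bench when up
- key_bar (a joint): travel of that key, m: 0 up, 0.006 fully down (it springs back up). About 1.4 N starts it, about 4.5 N takes it fully down.
- key_round_top (a point): centre of the top of the large round key, 28 mm across; its top is 44 mm above the bench when up
- key_round (a joint): travel of that key, m: 0 up, 0.006 fully down (it springs back up). About 1.4 N starts it, about 4.5 N takes it fully down.
- key_dot_top (a point): centre of the top of the small round key, 14 mm across: not to be pressed; its top is 44 mm above the bench when up
- key_dot (a joint): travel of that key, m: 0 up, 0.006 fully down (it springs back up). About 1.4 N starts it, about 4.5 N takes it fully down.
- avocado_a: bystander: avocado standing on its thick end, 68 mm across, 88 mm high, between meter and pad; origin at its underside
- avocado_b: bystander: another such avocado, at the left; origin at its underside
- avocado_c: bystander: another such avocado, at the right; origin at its underside
- marker: bystander: marker pen, 135 mm long, 14 mm thick, lying between meter and pad, nearer the robot; origin at its underside
- knife: bystander: kitchen knife, 320 mm long, lying at the left; origin at its underside
- beaker: bystander: clear open beaker, 68 mm across, 90 mm high, at the right; origin at its underside
- rack: bystander: orange open rack, 80 x 120 x 40 mm, at the left; origin at its underside

How it is judged:
On the way, in this order (a step that is already met when the one before it is completed fails the run):
1. the square key is pressed fully down (over 4 mm), other keys up, flap shut (value of joint key_square above 0.004 m and value of joint each of key_bar, key_round, key_dot below 0.0015 m and value of joint flap below 0.05 rad), for 0.05 s.
2. the long bar key is pressed fully down (over 4 mm), other keys up, flap shut (value of joint key_bar above 0.004 m and value of joint each of key_square, key_round, key_dot below 0.0015 m and value of joint flap below 0.05 rad), for 0.05 s.
3. the large round key is pressed fully down (over 4 mm), other keys up, flap shut (value of joint key_round above 0.004 m and value of joint each of key_square, key_bar, key_dot below 0.0015 m and value of joint flap below 0.05 rad), for 0.05 s.
At the end, for the whole second after the job is handed in: the flap stands within 0.14 rad (8 degrees) of straight up, is still (under 0.15 rad/s), is gripped by the fingers (over 1 N), and all keys are up (value of joint flap between 1.431 and 1.711 rad and velocity of joint flap between -0.15 and 0.15 rad/s and contact force between the fingers and flap above 1 N and value of joint each of key_square, key_bar, key_round, key_dot below 0.0015 m); the arm keeps its last pose, push and grip.
It fails at once if the small round key is pressed (over 2 mm) (value of joint key_dot above 0.002 m).
It fails at once if the flap goes over backwards (over 0.4 rad past straight up) (value of joint flap above 1.971 rad).
It fails at once if the flap falls or is flung (over 2.5 rad/s) (velocity of joint flap above 2.5 rad/s or velocity of joint flap below -2.5 rad/s).
It fails at once if any of the other things on the bench is moved by more than 30 mm (distance of any of avocado_a, avocado_b, avocado_c, marker, knife, beaker, rack from where it was at the start of the episode above 0.03 m).
It also fails if it takes over 61 s, if anything falls off the work surface, if the arm or the gripper's body presses on something with over 40 N, if the wrist force passes 120 N, or if a joint passes its speed limit or range.

## Working session

There is one attempt and no reset: what is moved stays moved. The work goes in short steps, Python scripts to look and compute and a shell command to move; the robot and the scene stay as the last step left them, time stands still between calls to the robot, and variables do not carry over. Pictures are saved under pics/ and viewed, at most 10 in all, crops included, and the job is handed in when it is done.

```bash
ls; mkdir -p pics
cat > h.py <<'E'
import numpy as np, cv2
from scipy.spatial.transform import Rotation as R
from station import arm
def save(s,n): cv2.imwrite('pics/'+n,s['pixels'])
def ray(s,u,v,st=None):
    K=np.array(s['intrinsics'],float);k=s['k1']
    d=np.array([(u-K[0,2])/K[0,0],(v-K[1,2])/K[1,1]]);p=d.copy()
    for _ in range(30): p=d/(1+k*(p@p))
    c=np.array([p[0],-p[1],-1.])
    if 'T_tool_cam' in s:
        T=np.array(s['T_tool_cam']);q=R.from_quat(st['orientation']).as_matrix()
        return q@T[:3,3]+np.array(st['position']),q@T[:3,:3]@c
    return np.array(s['position']),np.array(s['rotation']).reshape(3,3)@c
def atz(s,u,v,z,st=None):
    o,d=ray(s,u,v,st);return o+d*(z-o[2])/d[2]
def proj(s,P,st=None):
    K=np.array(s['intrinsics'],float)
    if 'T_tool_cam' in s:
        T=np.array(s['T_tool_cam']);q=R.from_quat(st['orientation']).as_matrix()
        Rr=q@T[:3,:3];o=q@T[:3,3]+np.array(st['position'])
    else: Rr=np.array(s['rotation']).reshape(3,3);o=np.array(s['position'])
    c=Rr.T@(np.array(P)-o);p=np.array([c[0],-c[1]])/-c[2];p=p*(1+s['k1']*(p@p))
    return K[:2,:2]@p+K[:2,2]
E
python3 - <<'E'
from h import *
st=arm.get_state();print(st)
import pickle
for n in ['top','side']:
    s=arm.snapshot(n);save(s,n+'0.png');pickle.dump(s,open(n+'0.pkl','wb'));print(n,s['position'],s['intrinsics'],s['k1'])
E
```

```text
pics
{'t': 0.0, 'joints': array([-1.41942063e+00,  2.77154796e-01, -2.78977336e-02,  1.26798321e+00,
        2.17303156e-06,  1.46742210e+00]), 'qd': array([-0.00034486,  0.00072798, -0.00131281,  0.00122044, -0.00078534,
        0.00015237]), 'tau': array([ 1.31973480e-03, -4.45509839e+01,  2.95205158e+01,  1.64658768e-02,
        1.00927432e-04,  1.43181654e-05]), 'position': array([ 0.15739802, -0.60410196,  0.25213816]), 'orientation': array([ 9.91898150e-01,  1.27030731e-01, -2.57849543e-05, -1.11940814e-03]), 'contact_force': array([ 0.02796798, -0.37464487, -0.38601878]), 'wrist_torque': array([-0.0427016 , -0.02483802, -0.05094881]), 'grasp_force': 0.0, 'opening': 0.0852387092064642}
top [0.35084302 0.05170224 1.81408295] [[467.47466244   0.         254.14078221]
 [  0.         467.47466244 184.44802936]
 [  0.           0.           1.        ]] -0.06853922071747137
side [ 0.35366951 -0.86182257  0.80052823] [[359.44063319   0.         254.88784935]
 [  0.         359.44063319 193.37121626]
 [  0.           0.           1.        ]] -0.04016808722646445
```

View pics/top0.png

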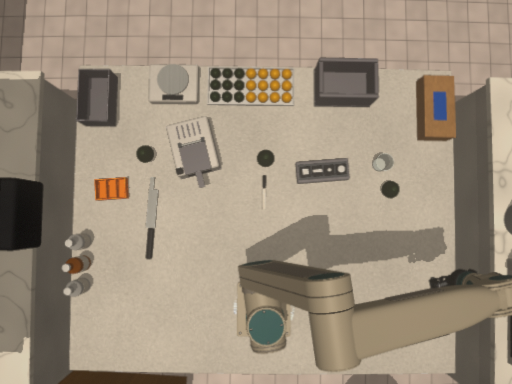

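View pics/side0.png

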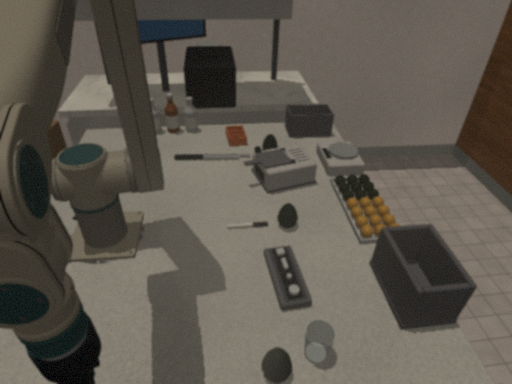

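The top view shows the meter around (193,148) with its tab near (202,180), the pad around (322,170), avocado_a at (265,157), and the marker at (264,190). I'll enlarge the pad and the meter.

Run:
```python
from h import *
import pickle
s=pickle.load(open('top0.pkl','rb'));im=s['pixels']
a=cv2.resize(im[150:190,287:357],None,fx=8,fy=8,interpolation=cv2.INTER_CUBIC)
b=cv2.resize(im[112:192,160:230],None,fx=8,fy=8,interpolation=cv2.INTER_CUBIC)[:, :560]
c=np.vstack([a,b])[:960]
c=cv2.resize(c,None,fx=.62,fy=.62);cv2.imwrite('pics/crop.png',c)
g=cv2.cvtColor(im,cv2.COLOR_BGR2GRAY)
m=(g[150:190,287:357]>140).astype(np.uint8)
# white keys inside the pad
n,l,stt,ct=cv2.connectedComponentsWithStats(m)
for i in range(1,n):
  if stt[i,4]<200: 
    u,v=ct[i]+[287,150];print('key',u,v,stt[i],atz(s,u,v,.044))
for u,v in [(202,180),(146,154),(265,157),(264,190)]: print(u,v,atz(s,u,v,.09))
```

```text
Traceback (most recent call last):
  File "h.py", line 15, in atz
    o,d=ray(s,u,v,st);return o+d*(z-o[2])/d[2]
        ~~~^^^^^^^^^^
  File "h.py", line 13, in ray
    return np.array(s['position']),np.array(s['rotation']).reshape(3,3)@c
                                   ~~~~~~~~~~~~~~~~~~~~~~~~~~~~~~~^^^^^
ValueError: cannot reshape array of size 4 into shape (3,3)
```

View pics/crop.png

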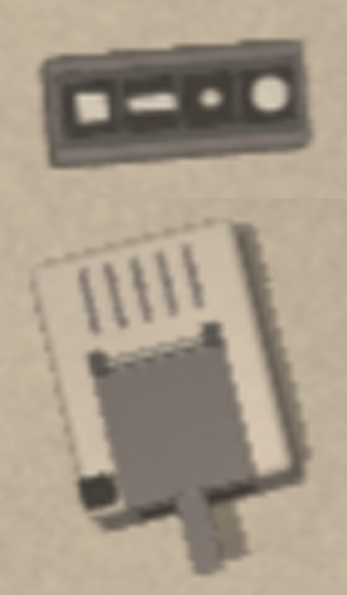

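The crop shows the keys from left to right (world +y to −y): square, bar, dot, round. The turret is at crop (98,491), the tab end at (206,570), and the meter corners are visible. The camera rotation is a quaternion, so I'll fix the helper for that and then fit the poses.

```bash
sed -i "s/np.array(s\['rotation'\]).reshape(3,3)/R.from_quat(s['rotation']).as_matrix()/" h.py
python3 - <<'E'
from h import *
import pickle
from scipy.optimize import least_squares
s=pickle.load(open('top0.pkl','rb'));im=s['pixels']
print(s['rotation'])
g=cv2.cvtColor(im,cv2.COLOR_BGR2GRAY)
sub=g[150:190,287:357]
m=(sub>140).astype(np.uint8)
n,l,stt,ct=cv2.connectedComponentsWithStats(m)
for i in range(1,n):
  if stt[i,4]<200:
    w=np.clip(sub.astype(float)-80,0,None)*(cv2.dilate((l==i).astype(np.uint8),np.ones((3,3))))
    vv,uu=np.mgrid[150:190,287:357];u=(w*uu).sum()/w.sum();v=(w*vv).sum()/w.sum()
    print('key',u,v,stt[i],atz(s,u,v,.044))
c=lambda x,y:(160+x/4.96-.5,112+(y-198.4)/4.96-.5)
M=[((38,272),(.16,.08,.09)),((232,222),(.16,-.08,.09)),((297,470),(-.04,-.08,.09)),((98,491),(-.029,.066,.112)),((206,571),(-.1,0,.1)),((122,507),(-.04,.05,.1)),((257,483),(-.04,-.05,.1))]
def f(p):
    C,S=np.cos(p[2]),np.sin(p[2]);return np.concatenate([proj(s,(p[0]+C*a[0]-S*a[1],p[1]+S*a[0]+C*a[1],a[2]))-c(*x) for x,a in M])
r=least_squares(f,[.5,.25,.2],loss='soft_l1');p=r.x;print('meter',p,np.round(f(p).reshape(-1,2),2))
C,S=np.cos(p[2]),np.sin(p[2])
for n,a in [('hinge',.07),('tab',-.075)]: print(n,p[0]+C*a,p[1]+S*a)
for u,v,z in [(146,154,.05),(265,157,.05),(264,190,.007),(390,189,.05)]: print(u,v,atz(s,u,v,z))
E
```

```text
[ 0.02226984 -0.02707068 -0.70239656  0.71092215]
key 340.9389901823282 168.4574567554932 [51 16  7  6 38] [ 0.53995723 -0.29037153  0.044     ]
key 305.06420545746386 171.12760834670948 [15 19  7  6 31] [ 0.52791097 -0.15298382  0.044     ]
key 317.40618695359785 170.2303295225286 [26 19  9  3 24] [ 0.53196121 -0.2001478   0.044     ]
key 329.0031282586027 169.3378519290928 [41 18  3  3  7] [ 0.53596748 -0.24455725  0.044     ]
meter [0.5557444  0.25840979 0.23834602] [[-1.43 -1.92]
 [ 1.18 -1.35]
 [-0.24  0.45]
 [-0.09  1.56]
 [ 0.27  0.48]
 [ 0.44  0.58]
 [-0.3  -0.65]]
hinge 0.6237654904650737 0.27493648755452665
tab 0.4828646693329845 0.24070260661322795
146 154 [0.58541584 0.45371999 0.05      ]
265 157 [5.79298226e-01 4.17091999e-04 5.00000000e-02]
264 190 [0.45616086 0.00173845 0.007     ]
390 189 [ 0.46322407 -0.47745046  0.05      ]
```

```bash
cat >> h.py <<'E'
def delta(P,yaw=None):
    "cm in tool axes to world P, from measured pose; yaw = wanted tool x heading (deg)"
    st=arm.get_state();q=R.from_quat(st['orientation'])
    print('slide cm',np.round(q.inv().apply(np.array(P)-st['position'])*100,2),'xhead',np.round(np.degrees(np.arctan2(*q.apply([1,0,0])[1::-1])),2),'zdir',np.round(q.apply([0,0,1]),4),'force',np.round(st['contact_force'],1),'open',st['opening'])
E
python3 - <<'E'
from h import *
delta((.53,-.2,.25)); print(arm.snapshot('wrist')['T_tool_cam'])
E
```

```text
slide cm [ 46.24 -29.72   0.3 ] xhead 14.6 zdir [-3.e-04  2.e-03 -1.e+00] force [-0.5  0.2 -0.6] open 0.0858096945413064
[[ 5.16714671e-04  9.64151153e-01  2.65353135e-01  6.67543838e-02]
 [ 9.99999866e-01 -4.92417040e-04 -1.58091766e-04  2.89428141e-04]
 [-2.17599528e-05  2.65353181e-01 -9.64151279e-01 -1.21000619e-01]
 [ 0.00000000e+00  0.00000000e+00  0.00000000e+00  1.00000000e+00]]
```

```bash
python3 -m handwheel '{"slide":[[5,-3.2,0],[10,-6.4,0],[15,-9.6,0],[20,-12.8,0],[25,-16,0],[30,-19.2,0],[35,-22.4,0],[40,-25.7,0.2],[46.2,-29.7,0.3],[46.2,-29.7,0.3]],"rotation":[[0,0,0],[0,0,0],[0,0,0],[0,0,0],[0,0,0],[0,0,0],[0,0,0],[0,0,0],[0,0,0],[0,0,0]],"claw":[0,-0.5,-1,-1,-1,-1,-1,-1,-1,-1]}'
python3 - <<'E'
from h import *
import pickle
st=arm.get_state();s=arm.snapshot('wrist');save(s,'w1.png');pickle.dump((s,st),open('w1.pkl','wb'));print(st['position'],st['qd'])
E
```

```text
t: 1.4
position: [0.5314, -0.1981, 0.2499]
orientation: [0.992, 0.129, -0.0, -0.0]
contact_force: [-0.7, -0.4, -0.5]
opening: 0.0002
grasp_force: 0.0
[ 0.53143091 -0.1980725   0.2498788 ] [ 0.10033761  0.047363    0.05230289  0.01767878 -0.03397883  0.13321108]
```

View pics/w1.png

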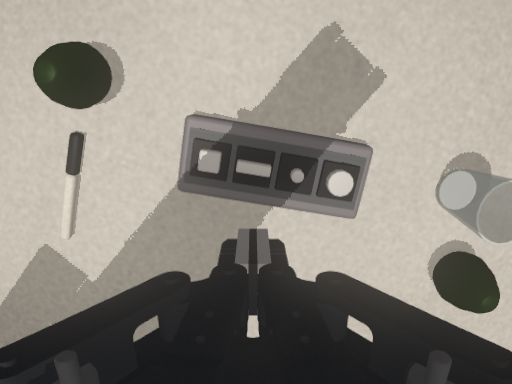

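The wrist view shows square (209,161), bar (253,170), dot (297,176) and round (340,183), so the order is confirmed.

Run:
```python
from h import *
import pickle
s,st=pickle.load(open('w1.pkl','rb'))
for n,u,v in [('sq',209,161),('bar',253,170),('dot',297,176),('rnd',340,183)]: print(n,atz(s,u,v,.044,st))
st=arm.get_state();print(st['position'],st['qd'])
s=arm.snapshot('wrist');save(s,'w1b.png')
a=pickle.load(open('w1.pkl','rb'))[0]['pixels'];print(np.abs(a.astype(int)-s['pixels']).mean())
delta((.529,-.153,.12))
```

```text
sq [ 0.52718417 -0.15366695  0.044     ]
bar [ 0.52963611 -0.19922742  0.044     ]
dot [ 0.53522765 -0.24449837  0.044     ]
rnd [ 0.53971983 -0.28999914  0.044     ]
[ 0.53116668 -0.19858393  0.24978819] [-0.05793788 -0.0161773  -0.01790365  0.00569267 -0.02204495 -0.03378045]
1.0396982828776042
slide cm [ 1.1  -4.57 12.99] xhead 14.74 zdir [-9.e-04  0.e+00 -1.e+00] force [ 0.  -0.2 -0.6] open 6.246858111003428e-05
```

```bash
python3 -m handwheel '{"slide":[[0.94,-4.56,4],[0.94,-4.56,10],[0.94,-4.56,15.5],[0.94,-4.56,17],[0.94,-4.56,18],[0.94,-4.56,18.6],[0.94,-4.56,19],[0.94,-4.56,19],[0.94,-4.56,19],[0.94,-4.56,19]],"rotation":[[0,0,0],[0,0,0],[0,0,0],[0,0,0],[0,0,0],[0,0,0],[0,0,0],[0,0,0],[0,0,0],[0,0,0]],"claw":[-1,-1,-1,-1,-1,-1,-1,-1,-1,-1]}'; python3 -c "
from h import *
delta((.530,-.1995,.075))"
```

```text
t: 2.75
position: [0.5287, -0.155, 0.0613]
orientation: [0.992, 0.127, 0.001, 0.001]
contact_force: [0.5, -1.8, 3.5]
opening: -0.0003
grasp_force: 1.8
slide cm [-0.99  4.34 -1.36] xhead 14.6 zdir [ 0.0027 -0.0011 -1.    ] force [ 0.5 -1.8  3.5] open -0.00026254078716703036
```

```bash
python3 -m handwheel '{"slide":[[0,0,0.2],[0,0,0.2],[0,0,0.2],[0,0,-1.2],[0,0,-2.5],[-0.95,4.47,-2.5],[-0.95,4.47,-2.5],[-0.95,4.47,-1.2],[-0.95,4.47,-1.2],[-0.95,4.47,-1.2]],"rotation":[[0,0,0],[0,0,0],[0,0,0],[0,0,0],[0,0,0],[0,0,0],[0,0,0],[0,0,0],[0,0,0],[0,0,0]],"claw":[-1,-1,-1,-1,-1,-1,-1,-1,-1,-1]}'; python3 -c "
from h import *
delta((.530,-.1995,.060))"
```

```text
t: 4.0
position: [0.5287, -0.199, 0.0716]
orientation: [0.992, 0.128, -0.001, -0.001]
contact_force: [0.9, -0.3, 0.1]
opening: 0.0002
grasp_force: 0.0
slide cm [0.11 0.08 1.16] xhead 14.65 zdir [-0.0016  0.0011 -1.    ] force [ 0.9 -0.3  0.1] open 0.00023673590176856148
```

```bash
python3 -m handwheel '{"slide":[[0.1,0.05,0.4],[0.1,0.05,0.8],[0.1,0.05,1.2],[0.1,0.05,1.4],[0.1,0.05,1.45],[0.1,0.05,1.45],[0.1,0.05,1.45],[0.1,0.05,1.45],[0.1,0.05,1.45],[0.1,0.05,1.45]],"rotation":[[0,0,0],[0,0,0],[0,0,0],[0,0,0],[0,0,0],[0,0,0],[0,0,0],[0,0,0],[0,0,0],[0,0,0]],"claw":[-1,-1,-1,-1,-1,-1,-1,-1,-1,-1]}'; python3 -c "
from h import *
delta((.5397,-.290,.075))"
```

```text
t: 5.25
position: [0.531, -0.2003, 0.0599]
orientation: [0.992, 0.127, 0.001, 0.0]
contact_force: [-2.4, 2.7, 14.2]
opening: -0.0001
grasp_force: 6.9
slide cm [-1.42  8.9  -1.51] xhead 14.61 zdir [ 1.2e-03  1.0e-04 -1.0e+00] force [-2.4  2.7 14.2] open -8.77414848307765e-05
```

```bash
python3 -m handwheel '{"slide":[[0,0,-1.2],[0,0,-3],[-0.7,4.45,-3],[-1.42,8.9,-3],[-1.42,8.9,-2.5],[-1.42,8.9,-1.2],[-1.42,8.9,-0.5],[-1.42,8.9,-0.05],[-1.42,8.9,-0.05],[-1.42,8.9,-0.05]],"rotation":[[0,0,0],[0,0,0],[0,0,0],[0,0,0],[0,0,0],[0,0,0],[0,0,0],[0,0,0],[0,0,0],[0,0,0]],"claw":[-1,-1,-1,-1,-1,-1,-1,-1,-1,-1]}'; python3 -c "
from h import *
delta((.5397,-.290,.075))"
```

```text
t: 6.5
position: [0.5383, -0.2889, 0.0599]
orientation: [0.992, 0.128, -0.001, -0.0]
contact_force: [-6.2, 2.5, 12.9]
opening: -0.0001
grasp_force: 6.6
slide cm [ 0.1   0.14 -1.51] xhead 14.66 zdir [-2.1e-03  3.0e-04 -1.0e+00] force [-6.2  2.5 12.9] open -0.0001372831090073552
```

```bash
python3 -m handwheel '{"slide":[[0,0,-2],[0,0,-6],[0,0,-12],[0,0,-18],[0,0,-21],[0,0,-21],[0,0,-21],[0,0,-21],[0,0,-21],[0,0,-21]],"rotation":[[0,0,0],[0,0,0],[0,0,0],[0,0,0],[0,0,0],[0,0,0],[0,0,0],[0,0,0],[0,0,0],[0,0,0]],"claw":[-1,-1,-1,-1,-1,-1,-1,-1,-1,-1]}'; python3 -c "
from h import *
delta((.45,.235,.27))"
```

```text
t: 7.75
position: [0.5389, -0.2899, 0.2674]
orientation: [0.992, 0.127, -0.001, -0.001]
contact_force: [0.1, 1.2, -0.1]
opening: -0.0
grasp_force: 0.0
slide cm [  4.62 -53.03  -0.2 ] xhead 14.6 zdir [-1.2e-03  9.0e-04 -1.0e+00] force [ 0.1  1.2 -0.1] open -2.5455593572338883e-05
```

```bash
python3 -m handwheel '{"slide":[[0.5,-6,0],[1,-12,0],[1.5,-18,0],[2,-24,0],[2.6,-30,0],[3.2,-36,0],[3.8,-42,0],[4.3,-48,0],[4.6,-53,0],[4.6,-53,0]],"rotation":[[0,0,0],[0,0,0],[0,0,0],[0,0,0],[0,0,0],[0,0,0],[0,0,0],[0,0,0],[0,0,0],[0,0,0]],"claw":[0,0,0,0,0,0,0,0,0,0]}'; python3 -m handwheel '{"slide":[[0,0,0],[0,0,0],[0,0,0],[0,0,0],[0,0,0],[0,0,0],[0,0,0],[0,0,0],[0,0,0],[0,0,0]],"rotation":[[0,0,0],[0,0,0],[0,0,0],[0,0,0],[0,0,0],[0,0,0],[0,0,0],[0,0,0],[0,0,0],[0,0,0]],"claw":[0,0,0,0,0,0,0,0,0,0]}'
python3 - <<'E'
from h import *
import pickle
st=arm.get_state();s=arm.snapshot('wrist');save(s,'w2.png');pickle.dump((s,st),open('w2.pkl','wb'));print(st['position'],st['qd'])
E
```

```text
t: 9.0
position: [0.4576, 0.2102, 0.2682]
orientation: [0.989, 0.146, -0.002, -0.01]
contact_force: [0.4, 0.1, -0.2]
opening: 0.0426
grasp_force: 0.0
t: 10.25
position: [0.4576, 0.2094, 0.2683]
orientation: [0.989, 0.145, -0.002, -0.01]
contact_force: [-0.1, 0.5, 0.3]
opening: 0.0424
grasp_force: 0.0
[0.4576161  0.2094018  0.26831627] [ 7.96257498e-06 -3.12991421e-04 -5.68646579e-04  6.60788129e-04
 -4.40585390e-04 -6.98400619e-05]
```

View pics/w2.png

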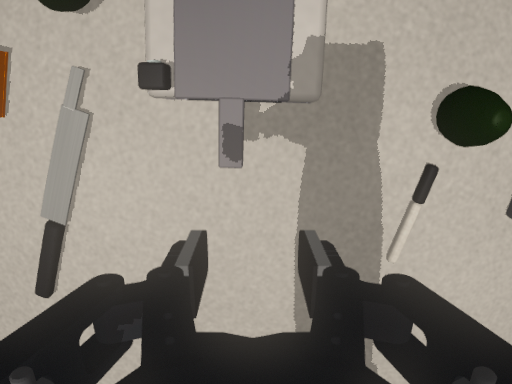

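The tab runs from (231,98) to its end at (231,167), and the panel front corners are at (175,98) and (292,100). The pose fell short because the last joint is likely at its limit, so I need to take the half turn. I'll measure first.

Run:
```python
from h import *
import pickle
from scipy.optimize import least_squares
s,st=pickle.load(open('w2.pkl','rb'))
print(arm.get_state()['joints'])
for z in (.1,.101):
  for q in [(175,98),(292,100),(219,167),(243,167),(219,98),(243,98)]: print(z,q,atz(s,*q,z,st))
M=[((175,98),(-.04,.05,.1)),((292,100),(-.04,-.05,.1)),((219,167),(-.1,.011,.101)),((243,167),(-.1,-.011,.101))]
def f(p):
    C,S=np.cos(p[2]),np.sin(p[2]);return np.concatenate([proj(s,(p[0]+C*a[0]-S*a[1],p[1]+S*a[0]+C*a[1],a[2]),st)-x for x,a in M])
p=least_squares(f,[.55,.26,.24]).x;print('meter',p,np.round(f(p),1))
C,S=np.cos(p[2]),np.sin(p[2])
for n,a in [('hinge',.07),('tab',-.075)]: print(n,p[0]+C*a,p[1]+S*a)
```

```text
[ 0.28998131  0.05093641 -0.26280755  1.25747062  0.01976958  3.1406059 ]
0.1 (175, 98) [0.50388504 0.29658708 0.1       ]
0.1 (292, 100) [0.53100236 0.19919999 0.1       ]
0.1 (219, 167) [0.45612891 0.24375455 0.1       ]
0.1 (243, 167) [0.46243279 0.22297517 0.1       ]
0.1 (219, 98) [0.51455871 0.25977171 0.1       ]
0.1 (243, 98) [0.52042769 0.23994621 0.1       ]
0.101 (175, 98) [0.50394889 0.29634311 0.101     ]
0.101 (292, 100) [0.53097247 0.19929269 0.101     ]
0.101 (219, 167) [0.45635786 0.24369323 0.101     ]
0.101 (243, 167) [0.46263994 0.22298568 0.101     ]
0.101 (219, 98) [0.51458567 0.25965501 0.101     ]
0.101 (243, 98) [0.52043435 0.23989805 0.101     ]
meter [0.55608617 0.25873532 0.26226682] [ 0.1 -0.7 -1.2  0.4  0.4 -0.2  0.8  0.5]
hinge 0.6236924982901995 0.2768842554473141
tab 0.48365081107350627 0.23929002927491008
```

```bash
python3 -m handwheel '{"slide":[[0,0,0],[0,0,0],[0,0,0],[0,0,0],[0,0,0],[0,0,0],[0,0,0],[0,0,0],[0,0,0],[0,0,0]],"rotation":[[0,0,-10],[0,0,-20],[0,0,-30],[0,0,-40],[0,0,-50],[0,0,-60],[0,0,-70],[0,0,-80],[0,0,-90],[0,0,-90]],"claw":[0.3,0.3,0.3,0.3,0.3,0.3,0.3,0.3,0.3,0.3]}'; python3 -m handwheel '{"slide":[[0,0,0],[0,0,0],[0,0,0],[0,0,0],[0,0,0],[0,0,0],[0,0,0],[0,0,0],[0,0,0],[0,0,0]],"rotation":[[0,0,-10],[0,0,-20],[0,0,-30],[0,0,-40],[0,0,-50],[0,0,-60],[0,0,-70],[0,0,-80],[0,0,-90],[0,0,-90]],"claw":[0.3,0.3,0.3,0.3,0.3,0.3,0.3,0.3,0.3,0.3]}';  python3 -c "
from h import *
delta((.4836,.2395,.15));print(arm.get_state()['joints'],R.from_quat(arm.get_state()['orientation']).as_matrix())"
```

```text
t: 11.55
position: [0.4576, 0.2094, 0.2683]
orientation: [0.598, 0.801, 0.006, -0.008]
contact_force: [0.8, -0.5, -0.3]
opening: 0.0555
grasp_force: 0.0
t: 12.8
position: [0.4576, 0.2094, 0.2683]
orientation: [-0.143, 0.99, 0.01, -0.002]
contact_force: [-0.3, -0.0, 0.7]
opening: 0.0555
grasp_force: 0.0
slide cm [-3.35  1.92 11.87] xhead -163.58 zdir [-0.006   0.0188 -0.9998] force [-0.3 -0.   0.7] open 0.055487271344338195
[ 0.28992916  0.05098157 -0.2627941   1.25741193  0.01975671  0.00333195] [[-9.59211076e-01 -2.82626678e-01 -6.02264305e-03]
 [-2.82690471e-01  9.59026558e-01  1.88190724e-02]
 [ 4.57102716e-04  1.97540065e-02 -9.99804766e-01]]
```

```bash
python3 -m handwheel '{"slide":[[-1.5,1,0],[-3.35,1.92,2],[-3.35,1.92,5],[-3.35,1.92,8],[-3.35,1.92,10],[-3.35,1.92,11],[-3.35,1.92,11],[-3.35,1.92,11],[-3.35,1.92,11],[-3.35,1.92,11]],"rotation":[[1.1,0,1.3],[1.1,0,1.3],[1.1,0,1.3],[1.1,0,1.3],[1.1,0,1.3],[1.1,0,1.3],[1.1,0,1.3],[1.1,0,1.3],[1.1,0,1.3],[1.1,0,1.3]],"claw":[0.3,0.3,0.3,0.3,0.3,0.3,0.3,0.3,0.3,0.3]}';  python3 -c "
from h import *
delta((.4836,.2395,.097))
import pickle
st=arm.get_state();s=arm.snapshot('wrist');save(s,'w3.png');pickle.dump((s,st),open('w3.pkl','wb'))"
```

```text
t: 14.05
position: [0.484, 0.2396, 0.1594]
orientation: [-0.134, 0.991, 0.0, 0.0]
contact_force: [1.0, 0.2, -0.4]
opening: 0.0556
grasp_force: 0.0
slide cm [ 0.05 -0.    6.24] xhead -164.64 zdir [ 7.e-04  9.e-04 -1.e+00] force [ 1.   0.2 -0.4] open 0.0556252552152611
```

View pics/w3.png

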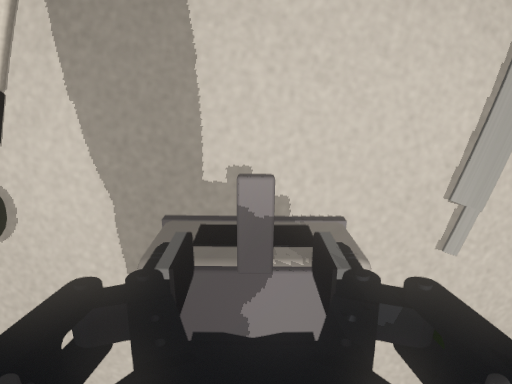

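The tab is centred between the fingers, with its end at (255,175). I'll check the tab end position and then descend.

```bash
python3 -c "
from h import *
import pickle
s,st=pickle.load(open('w3.pkl','rb'))
print(atz(s,255.5,174.5,.101,st), np.array([.4836,.2395])-.025*np.array([.966,.259]))
print(atz(s,237,178,.101,st),atz(s,274,178,.101,st))"
python3 -m handwheel '{"slide":[[0,0,1.5],[0,0,3],[0,0,4.5],[0,0,5.6],[0,0,6.2],[0,0,6.2],[0,0,6.2],[0,0,6.2],[0,0,6.2],[0,0,6.2]],"rotation":[[0,0,0],[0,0,0],[0,0,0],[0,0,0],[0,0,0],[0,0,0],[0,0,0],[0,0,0],[0,0,0],[0,0,0]],"claw":[0.3,0.3,0.3,0.3,0.3,0.3,0.2,0,-0.3,-1]}'
python3 -m handwheel '{"slide":[[0,0,0],[0,0,0],[0,0,0],[0,0,0],[0,0,0],[0,0,0],[0,0,0],[0,0,0],[0,0,0],[0,0,0]],"rotation":[[0,0,0],[0,0,0],[0,0,0],[0,0,0],[0,0,0],[0,0,0],[0,0,0],[0,0,0],[0,0,0],[0,0,0]],"claw":[-1,-1,-1,-1,-1,-1,-1,-1,-1,-1]}'; python3 -c "
from h import *
delta((.4836,.2395,.097))"
```

```text
[0.45751871 0.23382937 0.101     ] [0.45945  0.233025]
[0.46222987 0.22431413 0.101     ] [0.45669691 0.24442853 0.101     ]
t: 15.35
position: [0.4834, 0.2409, 0.0974]
orientation: [-0.134, 0.991, 0.002, -0.0]
contact_force: [-1.1, 4.0, 1.3]
opening: 0.0207
grasp_force: 58.6
t: 16.6
position: [0.4834, 0.2409, 0.0973]
orientation: [-0.134, 0.991, 0.002, -0.0]
contact_force: [-2.6, 4.5, 3.3]
opening: 0.0212
grasp_force: 58.8
slide cm [ 0.02 -0.14  0.03] xhead -164.61 zdir [-9.0e-04  3.9e-03 -1.0e+00] force [-2.6  4.5  3.3] open 0.021208226799241787
```

```bash
python3 -m handwheel '{"slide":[[-0.01,0,-0.5],[-0.04,0,-1.01],[-0.08,0,-1.52],[-0.14,0,-2.02],[-0.22,0,-2.52],[-0.32,0,-3.01],[-0.43,0,-3.51],[-0.56,0,-4.0],[-0.71,0,-4.48],[-0.71,0,-4.48]],"rotation":[[0,0,0],[0,0,0],[0,0,0],[0,0,0],[0,0,0],[0,0,0],[0,0,0],[0,0,0],[0,0,0],[0,0,0]],"claw":[-1,-1,-1,-1,-1,-1,-1,-1,-1,-1]}'; python3 -c "
from h import *
h=np.array([.6237,.2765,.096]);P=arm.get_state()['position'];d=P-h
print('r',np.linalg.norm(d),'th',np.degrees(np.arctan2(P[2]-.003-.096,np.hypot(d[0],d[1]))))
delta((.4836,.2395,.097));[print(t,np.round(14.5*np.array([1-np.cos(np.radians(t)),np.sin(np.radians(t))]),2)) for t in range(18,91,4)]"
```

```text
t: 17.85
position: [0.4895, 0.2425, 0.1407]
orientation: [-0.134, 0.991, 0.002, -0.001]
contact_force: [0.5, 5.4, -5.1]
opening: 0.0208
grasp_force: 58.9
r 0.14542534299219434 th 16.75635279694191
slide cm [ 0.64 -0.15  4.37] xhead -164.62 zdir [-0.0029  0.0033 -1.    ] force [ 0.5  5.4 -5.1] open 0.020839094468657057
18 [0.71 4.48]
22 [1.06 5.43]
26 [1.47 6.36]
30 [1.94 7.25]
34 [2.48 8.11]
38 [3.07 8.93]
42 [3.72 9.7 ]
46 [ 4.43 10.43]
50 [ 5.18 11.11]
54 [ 5.98 11.73]
58 [ 6.82 12.3 ]
62 [ 7.69 12.8 ]
66 [ 8.6  13.25]
70 [ 9.54 13.63]
74 [10.5  13.94]
78 [11.49 14.18]
82 [12.48 14.36]
86 [13.49 14.46]
90 [14.5 14.5]
```

```bash
python3 -m handwheel '{"slide":[[-0.25,0,-0.72],[-0.54,0,-1.42],[-0.87,0,-2.1],[-1.23,0,-2.77],[-1.63,0,-3.42],[-2.06,0,-4.04],[-2.52,0,-4.65],[-3.01,0,-5.22],[-3.54,0,-5.77],[-3.54,0,-5.77]],"rotation":[[0,0,0],[0,0,0],[0,0,0],[0,0,0],[0,0,0],[0,0,0],[0,0,0],[0,0,0],[0,0,0],[0,0,0]],"claw":[-1,-1,-1,-1,-1,-1,-1,-1,-1,-1]}'; python3 -c "
from h import *
h=np.array([.6237,.2765,.096]);P=arm.get_state()['position'];d=P-h
print('r',np.linalg.norm(d),'th',np.degrees(np.arctan2(P[2]-.003-.096,np.hypot(d[0],d[1]))))
delta((.4836,.2395,.097))
f=lambda t:14.5*np.array([1-np.cos(np.radians(t)),np.sin(np.radians(t))])
[print(t,np.round(f(t)-f(45),2)) for t in range(48,73,3)]"
```

```text
t: 19.1
position: [0.522, 0.2511, 0.1973]
orientation: [-0.134, 0.991, 0.001, -0.004]
contact_force: [-2.5, 4.4, -5.1]
opening: 0.0208
grasp_force: 61.4
r 0.14574820583655576 th 43.1616048994326
slide cm [ 3.94 -0.14 10.05] xhead -164.64 zdir [-0.0073  0.0011 -1.    ] force [-2.5  4.4 -5.1] open 0.020789194146060178
48 [0.55 0.52]
51 [1.13 1.02]
54 [1.73 1.48]
57 [2.36 1.91]
60 [3.  2.3]
63 [3.67 2.67]
66 [4.36 2.99]
69 [5.06 3.28]
72 [5.77 3.54]
```

```bash
python3 -m handwheel '{"slide":[[-0.55,0,-0.52],[-1.13,0,-1.02],[-1.73,0,-1.48],[-2.36,0,-1.91],[-3,0,-2.3],[-3.67,0,-2.67],[-4.36,0,-2.99],[-5.06,0,-3.28],[-5.77,0,-3.54],[-5.77,0,-3.54]],"rotation":[[0,0,0],[0,0,0],[0,0,0],[0,0,0],[0,0,0],[0,0,0],[0,0,0],[0,0,0],[0,0,0],[0,0,0]],"claw":[-1,-1,-1,-1,-1,-1,-1,-1,-1,-1]}'; python3 -c "
from h import *
h=np.array([.6237,.2765,.096]);P=arm.get_state()['position'];d=P-h
print('r',np.linalg.norm(d),'th',np.degrees(np.arctan2(P[2]-.003-.096,np.hypot(d[0],d[1]))))
delta((.4836,.2395,.097))
f=lambda t:14.5*np.array([1-np.cos(np.radians(t)),np.sin(np.radians(t))])
[print(t,np.round(f(t)-f(72),2)) for t in range(74,91,2)]"
```

```text
t: 20.35
position: [0.5772, 0.2659, 0.2327]
orientation: [-0.134, 0.991, 0.0, -0.004]
contact_force: [-4.9, 3.5, 0.1]
opening: 0.021
grasp_force: 65.4
r 0.14479675786004245 th 70.3583642181819
slide cm [ 9.61 -0.08 13.65] xhead -164.62 zdir [-8.5e-03 -7.0e-04 -1.0e+00] force [-4.9  3.5  0.1] open 0.020956446434839602
74 [0.48 0.15]
76 [0.97 0.28]
78 [1.47 0.39]
80 [1.96 0.49]
82 [2.46 0.57]
84 [2.97 0.63]
86 [3.47 0.67]
88 [3.97 0.7 ]
90 [4.48 0.71]
```

```bash
python3 -m handwheel '{"slide":[[-0.48,0,-0.15],[-0.97,0,-0.28],[-1.47,0,-0.39],[-1.96,0,-0.49],[-2.46,0,-0.57],[-2.97,0,-0.63],[-3.47,0,-0.67],[-3.97,0,-0.7],[-4.4,0,-0.71],[-4.5,0,-0.71]],"rotation":[[0,0,0],[0,0,0],[0,0,0],[0,0,0],[0,0,0],[0,0,0],[0,0,0],[0,0,0],[0,0,0],[0,0,0]],"claw":[-1,-1,-1,-1,-1,-1,-1,-1,-1,-1]}'; python3 -c "
from h import *
P=arm.get_state()['position'];d=P-np.array([.6237,.2765,.096])
print('r',np.linalg.norm(d),'fwd err',d[0]*.966+d[1]*.259)
delta((.6237,.2765,.244))
s=arm.snapshot('side');cv2.imwrite('pics/s4.png',cv2.resize(s['pixels'][80:230,190:390],None,fx=4,fy=4,interpolation=cv2.INTER_CUBIC))"
```

```text
t: 21.6
position: [0.6225, 0.278, 0.2405]
orientation: [-0.134, 0.991, 0.0, -0.002]
contact_force: [-5.1, 2.4, -1.9]
opening: 0.0209
grasp_force: 66.9
r 0.14450264960910617 fwd err -0.0007693946026872696
slide cm [-0.07 -0.17 -0.35] xhead -164.62 zdir [-0.0042  0.     -1.    ] force [-5.1  2.4 -1.9] open 0.020924262446514262
```

View pics/s4.png

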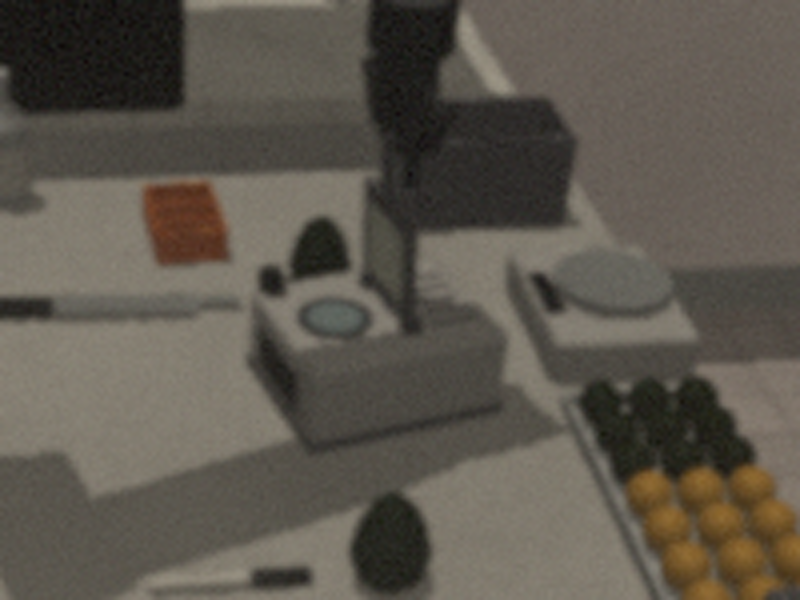

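The flap stands upright at crop (390,260), with its tile facing the sensor and the tab held by the fingers. I'll let it settle and then hand in.

```bash
python3 -m handwheel '{"slide":[[0,0,0],[0,0,0],[0,0,0],[0,0,0],[0,0,0],[0,0,0],[0,0,0],[0,0,0],[0,0,0],[0,0,0]],"rotation":[[0,0,0],[0,0,0],[0,0,0],[0,0,0],[0,0,0],[0,0,0],[0,0,0],[0,0,0],[0,0,0],[0,0,0]],"claw":[-1,-1,-1,-1,-1,-1,-1,-1,-1,-1]}'; python3 -c "
from h import *
print(np.abs(arm.get_state()['qd']).max());print(arm.job_done())"
```

```text
t: 22.9
position: [0.6223, 0.2779, 0.2405]
orientation: [-0.134, 0.991, 0.0, -0.002]
contact_force: [-5.0, 2.2, -2.3]
opening: 0.0213
grasp_force: 66.9
0.0017813326237635936
the job is handed in; nothing more can be done
None
```

I pressed the square, bar and large round keys in order, left the small round key alone, and handed the job in at about 23 s with the flap gripped, upright and still; no verdict came back.

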